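# Clip a DIN-rail module on and slide it home against its neighbour

### The job

Mount the loose grey module with the orange spring foot on the metal rail of the white mounting plate: tilt it so that the fixed hook in its underside goes under the rail's near lip, then swing its far side down and press until the spring foot clicks in under the far lip. Then slide it along the rail until its side plug is fully home in the socket of the module already mounted there, the two housings side by side with no gap. Leave the tools lying around where they are.

Things in the scene. Friction and masses are not known exactly. Their poses are not given: they have to be found in the camera images.
- io_module: Loose light-grey module standing on its underside, about 240 g. Origin: centre of the underside; x along its 90 mm length, z up. Flat sides 36 mm apart (y -18 to 18), the grip. Nose x -26 to 26 mm, up to z = 60; shoulders with green terminals up to z = 43. A black plug stands 7.5 mm out of the -y side (z 11.5 to 21 mm).
- hook (a point): Tip of the loose module's fixed hook, at (-14.9, 0, 3) mm in its frame. Across the underside runs the rail slot, 9 mm deep: ceiling at z = 9 mm (it will lie on the rail's lips), walls at x = -18.25 and +18.25 mm; the hook points to +x from the foot of the first, its top sloping from z = 4 at the wall to z = 3 at the tip, so its mouth is 5 to 6 mm high.
- side_plug (a point): Tip of the loose module's black side plug (18 mm wide), at (0, -25.5, 16.2) mm in the module's frame.
- spring_foot (a joint): Orange spring foot under the +x half of the loose module: 0 = relaxed, its nose reaching in to x = 15 mm (top at z = 5.9 mm); it can be driven outward (+x) to 0.005 m. Bevelled below: pressing the module's far side down on a lip with 10 to 15 N drives it back and it snaps in under the lip. Its tab ends at x = 52 mm.
- panel: White mounting plate 180 x 330 x 3 mm, fixed on the mat; origin under the rail's centre line, x away from the robot, y left along the rail (y -155 to 155). On the rail: controller (y -134 to -80), grey module like the loose one (y -80 to -44, socket in its +y face), free rail, end bracket (y 143 to 153, top z = 44). Module tops z = 79, wiring duct x 72 to 102, 43 high (mm).
- near_lip (a point): Outer upper edge of the rail's near lip in the middle of the free length, at (-17.5, 52, 28) mm in the plate's frame. The metal hat rail is 35 mm wide: lips at x -17.5 to -11.5 and 11.5 to 17.5 mm stand 6 mm out over its walls, 2.3 mm thick, top at z = 28 mm, with 22 mm of free height under them down to the plate.
- seat (a point): Where the loose module's origin must finally be: (0, -26, 19) mm in the plate's frame, with the plate's axes. There it is clipped flat on the rail and its side touches the neighbour's.
- driver_flat: Flat screwdriver with a red handle, 178 x 26 x 25 mm, lying on the bench to the right; origin under its middle. A bystander.
- needle_pliers: Long-nose pliers with blue handles, 166 x 50 x 10 mm, lying to the left; origin under their middle. A bystander.
- flush_cutters: Cutters with red handles, 140 x 50 x 10 mm, lying to the left; origin under their middle. A bystander.
- multimeter: Yellow and black hand multimeter, 140 x 69 x 40 mm, lying to the right; origin under its middle. A bystander.

How it is judged:
By the outcome, as a careful person would: the job done as asked, in the order asked, and still so for the second after the job is handed in, with the robot touching nothing.
It also fails if it takes over 48 s, if anything falls off the work surface, if the arm or the gripper's body presses on something with over 40 N, if the wrist force passes 120 N, or if a joint passes its speed limit or range.

### The arm

A 6-joint arm with a two-finger parallel gripper is mounted at the origin on a cart in front of the work surface, level with it; the furniture and walls round the work are solid. World frame = base frame: x ahead of the robot, y to its left, z up, the work surface at z = 0. Lengths are in m, angles in rad, forces in N, time in s.
With the tool pointing down it reaches from about 0.2 to 0.875 m from the base axis. Payload 3.4 kg.
Tool frame: the origin (TCP) lies on the centre line of the jaws, within the pads' length; the fingertips stand 22 mm ahead of it and the grasp point (between the pads) lies 3 mm ahead of it; z points along the fingers, x is the direction in which the jaws open and shut, and the axes are right-handed (so a half turn about z gives the same grasp; the last joint's range is limited). The gripper opens to 94 mm and grips with 3 to 60 N. Pads are 16 mm wide; open, the fingers measure 119 mm over their backs; the gripper's body (75 mm by 177 mm) begins 78 mm behind the grasp point.
Start: joints at [-1.363, 0.276, 1.505, -0, 1.361, -0.121], TCP at [0.186, -0.544, 0.227] pointing down, gripper open.
Joint ranges: [-2.89, 2.89], [-0.75, 2.08], [0.22, 2.7], [-1.18, 4.32], [0.11, 2.71], [-2.7, 2.7]. Speed limits (rad/s): [2.57, 2.57, 3.14, 3.14, 3.14, 3.14].

### API

Orientations are given as a unit quaternion [w, x, y, z].
In Python, from workcell import sensors, snapshot, camera_params, arm gives the robot as it stands.
- The arm moves only by the shell command python3 -m creep 'ROWS' [FORCE]. ROWS is text: rows parted by semicolons, each of 7 numbers parted by spaces: the shift along the tool's x, y, z as a fraction of full scale, then the turn, a rotation vector about the tool's x, y, z as a fraction of full scale, then the closure, from 0 (fully open) to 1 (shut). A call has 1 to 8 rows; each row is the pose to reach, as a shift and turn from the pose commanded when the call began, along the tool's axes at that moment; what a row does not reach only later rows make up. Full scale, the value 1, is 400 mm for a shift and pi/2 rad for a turn. A row lasts 1/8 s, in which the tool goes at most 62.5 mm and 10.7 degrees, less where a joint would pass 70% of its speed; a pose out of reach is approached as far as the arm can. A call with a number of a shift or a turn outside -1 to 1 is refused whole. A call with a gripper value outside its range is refused whole. The fingers move at their own pace and stop on an object; FORCE is the grip in N (left out, the last holds). Time passes only in rows, so rows that repeat a pose let the fingers close. It gives the time, the measured TCP pose, the force and the opening at its end, in the units of the state.
- sensors.sense(): the state, without advancing time (a new reading comes with each control period).
- snapshot(name): name is "scene" or "top" or "wrist"; returns (picture, depth): 400x640x3 uint8, red, green, blue; 400x640 float32, m along the optical axis (not along the pixel's ray), 0 where there is no reading.
- camera_params(name): a dict with "intrinsics" (3x3 intrinsics, pixels), "camera_from_world" (4x4, takes a point from world to camera coordinates). Camera axes: x right, y down, z forward; pixel columns grow to the right and rows downward; lengths in m; the calibration is good to about 2 mm. A picture is of the moment at which its call begins: read the wrist's pose just before it. camera_params takes no time and is no camera call; for the wrist camera it gives the pose at the moment of the call.
- arm.finish_job(): hands the job in, once; it reports no verdict.
The state is a dict: "clock": time; "joint_pos": joint angles; "qvel": joint speeds; "tau": joint torques, N m; "eef_pos": TCP position; "tcp_rot": TCP orientation; "force": force on the tool from outside, world axes, zero at the start; "wrist_torque": the same for the moment, N m; "gripper_width": opening from 0.0 (shut) to 1.0 (fully open).
Only numpy, scipy, OpenCV 4.12 (cv2) and the standard library are available. Lean on these libraries where they do the work, as an engineer would, in place of code of your own. Each camera call takes 0.05 s, during which the arm holds its last target. There are 200 camera calls.

## Working session

There is one attempt and no reset: what is moved stays moved. The work goes in short steps, Python scripts to look and compute and a shell command to move; the robot and the scene stay as the last step left them, time stands still between calls to the robot, and variables do not carry over. Pictures are saved under pics/ and viewed, about 8 in all and at most 12, crops included, and the job is handed in when it is done.

```bash
ls; mkdir -p pics; python3 - <<'E'
from workcell import sensors, snapshot, camera_params, arm
import cv2,numpy as np
for n in ["top","scene"]:
    p,d=snapshot(n); cv2.imwrite(f"pics/{n}0.png",p[:,:,::-1]); np.save(f"pics/{n}0.npy",d)
    c=camera_params(n); print(n,np.round(c["intrinsics"],1).tolist(),np.round(c["camera_from_world"],4).tolist())
print(sensors.sense())
E
```

```text
pics
top [[420.0, 0.0, 319.8], [0.0, 420.0, 201.6], [0.0, 0.0, 1.0]] [[-0.0013, -1.0, -0.009, 0.0338], [-0.993, 0.0023, -0.1183, 0.5157], [0.1183, 0.0088, -0.9929, 1.1253], [0.0, 0.0, 0.0, 1.0]]
scene [[480.9, 0.0, 315.2], [0.0, 480.9, 203.3], [0.0, 0.0, 1.0]] [[-0.6085, -0.7934, -0.0148, 0.3445], [-0.463, 0.3701, -0.8054, 0.2844], [0.6445, -0.4832, -0.5925, 1.3754], [0.0, 0.0, 0.0, 1.0]]
{'clock': 0.1, 'joint_pos': array([-1.36299824e+00,  2.76534538e-01,  1.50596609e+00,  1.56989351e-05,
        1.36070332e+00, -1.20989034e-01]), 'qvel': array([-0.00121117, -0.00250344, -0.00347316,  0.0007811 , -0.00099967,
       -0.0001708 ]), 'tau': array([ 1.50196098e-03, -4.05455017e+01, -2.37779528e+01,  7.03092688e-02,
        2.99173873e-02, -4.65804112e-05]), 'eef_pos': array([ 0.18557631, -0.54374825,  0.22670574]), 'tcp_rot': array([-5.50080149e-04,  8.13293117e-01, -5.81853639e-01, -5.88673163e-04]), 'force': array([-0.11411309, -0.16672097,  0.13335192]), 'wrist_torque': array([-0.03548904,  0.00164287, -0.01420637]), 'gripper_width': 1.0036879890256822}
```

View pics/top0.png

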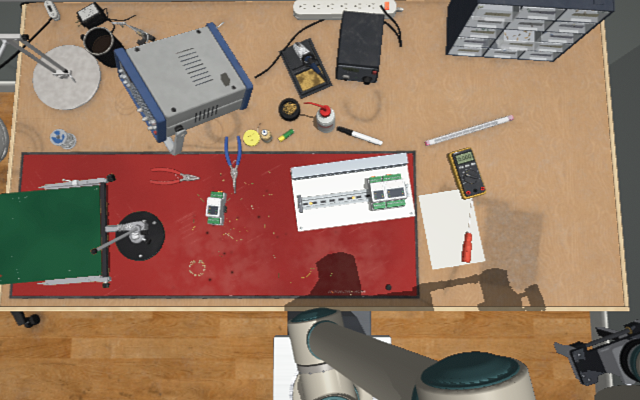

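View pics/scene0.png

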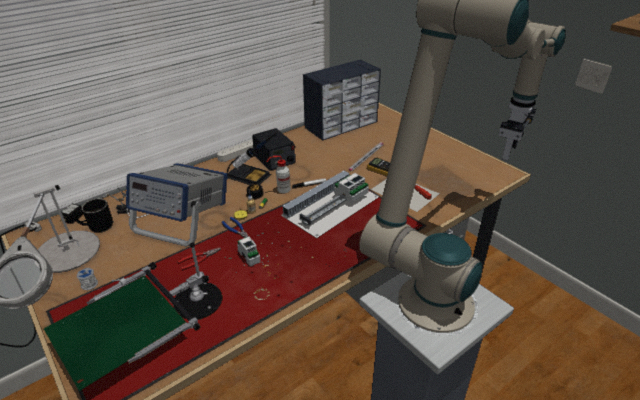

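Top view: the loose module is at about (215,208), the plate at about (293–415, 155–230) with its modules at (388,192), pliers at (233,165), and driver and multimeter at right. I'll zoom in on both.

```bash
cat > h.py <<'E'
from workcell import sensors, snapshot, camera_params, arm
import cv2,numpy as np
from scipy.spatial.transform import Rotation as R
def ray(c,u,v,z):
    K,T=np.array(c["intrinsics"]),np.array(c["camera_from_world"])
    d=T[:3,:3].T@np.linalg.solve(K,[u,v,1]); o=-T[:3,:3].T@T[:3,3]
    return o+d*(z-o[2])/d[2]
def cloud(c,D):
    K,T=np.array(c["intrinsics"]),np.array(c["camera_from_world"])
    v,u=np.mgrid[:D.shape[0],:D.shape[1]]
    P=np.stack([(u-K[0,2])/K[0,0]*D,(v-K[1,2])/K[1,1]*D,D],-1)
    return (P-T[:3,3])@T[:3,:3]
def proj(c,p):
    K,T=np.array(c["intrinsics"]),np.array(c["camera_from_world"])
    q=K@(T[:3,:3]@np.asarray(p)+T[:3,3]); return q[:2]/q[2]
def tool():
    s=sensors.sense(); q=s["tcp_rot"]; return s["eef_pos"],R.from_quat([q[1],q[2],q[3],q[0]]),s
def togo(p,Rw):
    "shift & rotvec fractions from present measured pose to p, Rw"
    e,r,s=tool(); return np.round(r.inv().apply(p-e)/.4,4),np.round((r.inv()*Rw).as_rotvec()/(np.pi/2),4)
E
python3 - <<'E'
from h import *
p=cv2.imread("pics/top0.png"); D=np.load("pics/top0.npy"); c=camera_params("top")
a=cv2.resize(p[180:236,190:246],None,fx=7,fy=7,interpolation=cv2.INTER_CUBIC)
b=cv2.resize(p[148:236,285:421],None,fx=5.8,fy=5.8,interpolation=cv2.INTER_CUBIC)
H=np.zeros((a.shape[0]//2*0+560,790,3),np.uint8)
b=cv2.resize(p[148:236,285:421],None,fx=3,fy=3,interpolation=cv2.INTER_CUBIC)
H[:392,:392]=a; H[:264,395:395+b.shape[1]][:, :395]=b[:,:395]
cv2.imwrite("pics/z.png",H[:400])
P=cloud(c,D)
# loose module
v,u=np.mgrid[:400,:640]
m=(u>195)&(u<232)&(v>185)&(v<230)&(P[...,2]>.02)
for lo,hi in((.02,.05),(.05,.075)):
    q=P[m&(P[...,2]>lo)&(P[...,2]<hi)]
    r=cv2.minAreaRect((q[:,:2]*1000).astype(np.float32)); print(lo,len(q),r,np.median(q[:,2]))
# plate: bright white-ish, z 0..0.006
hsv=cv2.cvtColor(p,cv2.COLOR_BGR2HSV)
m=((u>285)&(u<421)&(v>148)&(v<236)&(hsv[...,1]<90)&(hsv[...,2]>90)).astype(np.uint8)
cn=max(cv2.findContours(m,0,2)[0],key=cv2.contourArea)
print(cv2.minAreaRect(cn),cv2.approxPolyDP(cn,4,True)[:,0].tolist())
for k in cv2.approxPolyDP(cn,4,True)[:,0]: print(k,np.round(ray(c,*k,.003),4))
for lo,hi in((.02,.032),(.035,.05),(.055,.085)):
    q=P[(u>285)&(u<421)&(v>148)&(v<236)&(P[...,2]>lo)&(P[...,2]<hi)]
    r=cv2.minAreaRect((q[:,:2]*1000).astype(np.float32)); print(lo,len(q),r,np.median(q[:,2]))
E
```

```text
0.02 257 ((499.5805969238281, 315.5155029296875), (41.48063278198242, 90.03317260742188), 85.0650405883789) 0.042186219202686656
0.05 274 ((499.726806640625, 320.1240234375), (36.95309066772461, 51.53584671020508), 85.8593978881836) 0.06069465978927942
((352.28875732421875, 191.552978515625), (65.26396942138672, 119.48384857177734), 82.25965881347656) [[406, 153], [291, 167], [298, 231], [414, 216]]
[406 153] [ 0.6581 -0.213   0.003 ]
[291 167] [0.6185 0.115  0.003 ]
[298 231] [0.4364 0.0942 0.003 ]
[414 216] [ 0.4778 -0.2308  0.003 ]
0.02 564 ((544.6683349609375, -57.26597595214844), (120.02449798583984, 310.1604309082031), 7.339178562164307) 0.02791586331306497
0.035 1415 ((558.1831665039062, -54.90472412109375), (147.6523895263672, 319.171142578125), 7.408443927764893) 0.04331759989696469
0.055 1068 ((541.214111328125, -147.00082397460938), (87.92620849609375, 90.99092864990234), 7.799017429351807) 0.07728972139165945
```

View pics/z.png

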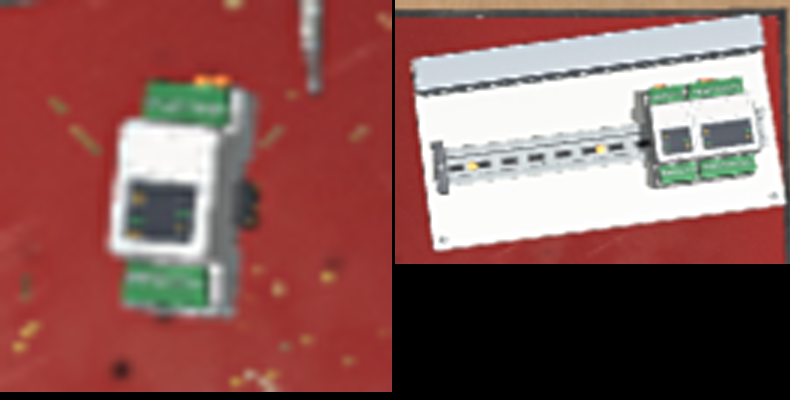

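```bash
cat >> h.py <<'E'
def down(yaw,tilt=0):
    "tool pose to hold the module at yaw (deg), far side raised by tilt (deg): tool x=-mod y, tool y=-mod x"
    return R.from_euler('z',yaw,degrees=True)*R.from_euler('y',-tilt,degrees=True)*R.from_matrix(np.array([[0,-1,0],[-1,0,0],[0,0,-1.]]).T)
E
python3 - <<'E'
from h import *
print(togo(np.array([.45,-.02,.28]),down(7.3)))
E
```

```text
(array([-1.026 , -1.0485, -0.1314]), array([-0.    ,  0.001 ,  0.1282]))
```

```bash
python3 -m creep '-0.95 -0.97 -0.12 0 0 0.128 0.2; -0.95 -0.97 -0.12 0 0 0.128 0.2;-0.95 -0.97 -0.12 0 0 0.128 0.2;-0.95 -0.97 -0.12 0 0 0.128 0.2;-0.95 -0.97 -0.12 0 0 0.128 0.2;-0.95 -0.97 -0.12 0 0 0.128 0.2;-0.95 -0.97 -0.12 0 0 0.128 0.2;-0.95 -0.97 -0.12 0 0 0.128 0.2'; python3 - <<'E'
from h import *
print(togo(np.array([.45,-.02,.28]),down(7.3)))
E
```

```text
clock: 1.1
eef_pos: [0.4103, -0.0976, 0.2716]
tcp_rot: [0.0, 0.751, -0.661, 0.0]
force: [0.4, -1.9, 0.2]
gripper_width: 0.8
(array([-0.1797, -0.1231, -0.0211]), array([-0.0002, -0.0003,  0.0001]))
```

```bash
python3 -m creep '-0.15 -0.1 -0.02 0 0 0 0.2; -0.18 -0.123 -0.021 0 0 0 0.2;-0.18 -0.123 -0.021 0 0 0 0.2'; python3 - <<'E'
from h import *
c=camera_params("wrist"); e,r,s=tool(); p,D=snapshot("wrist"); cv2.imwrite("pics/w1.png",p[:,:,::-1]); np.save("pics/w1.npy",D)
import pickle; pickle.dump((c,e,r.as_quat()),open("pics/w1.pkl","wb"))
T=np.array(c["camera_from_world"]); print(e,s["force"],np.round(c["intrinsics"],1).tolist(),"cam",-T[:3,:3].T@T[:3,3],T[2,:3])
E
```

```text
clock: 1.48
eef_pos: [0.4498, -0.0204, 0.2796]
tcp_rot: [0.0, 0.752, -0.659, -0.0]
force: [-0.2, -0.5, -0.1]
gripper_width: 0.799
[ 0.44978826 -0.02044984  0.27955953] [-0.17449781 -0.49040533 -0.13138751] [[314.9, 0.0, 319.9], [0.0, 314.9, 198.1], [0.0, 0.0, 1.0]] cam [ 0.53427939 -0.01018147  0.43680186] [-0.28750759 -0.03905867 -0.95698161]
```

View pics/w1.png

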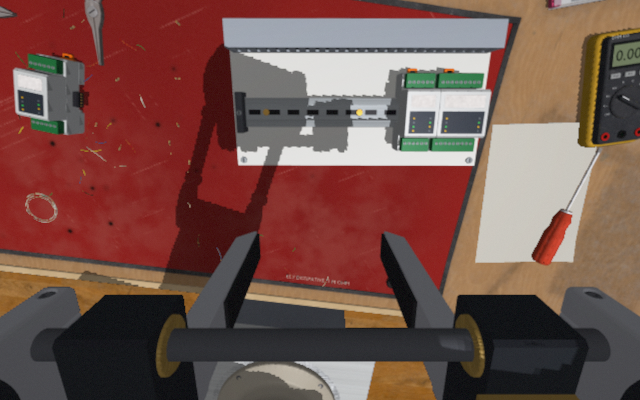

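Wrist view: rail runs (245,112)–(400,112), end bracket at (240,112), mounted modules' noses at (405–488, 90–136), loose module at (45,95) with its plug facing right.

```bash
cat > fit.py <<'E'
from h import *
import pickle,sys
def rect(q): 
    r=cv2.minAreaRect((q[:,:2]*1000).astype(np.float32)); return np.round(r[0],1),np.round(r[1],1),round(r[2],2)
def go(P,lab):
    near=lambda z,t:(abs(P[...,2]-z)<t)&(P[...,0]>.4)&(P[...,0]<.64)
    y=P[...,1]
    for n,m in (("nose",near(.078,.004)&(y<.05)),("shoulder",near(.062,.004)&(y<.05)),("rail",near(.028,.0025)&(y<.08)&(y>-.09)),("duct",near(.043,.003)&(y<.15)&(P[...,0]>.57)),("plate",near(.003,.0015)&(y<.15)),("lnose",near(.060,.004)&(y>.2)),("lshould",near(.043,.003)&(y>.25)),("mat",near(0,.006)&(y>.2))):
        q=P[m]
        if len(q)>20: print(lab,n,len(q),*rect(q),"z",np.round(np.median(q[:,2])*1000,1))
if __name__=="__main__":
    c,e,r=pickle.load(open("pics/w1.pkl","rb")); go(cloud(c,np.load("pics/w1.npy")),"wrist")
    go(cloud(camera_params("top"),np.load("pics/top0.npy")),"top")
    go(cloud(camera_params("scene"),np.load("pics/scene0.npy")),"scene")
E
python3 fit.py
```

```text
wrist nose 4045 [ 541.1 -149.1] [51.3 90.6] 7.56 z 79.4
wrist shoulder 2191 [ 540.6 -148.1] [87.  88.9] 7.39 z 62.4
wrist rail 1977 [547.1  -2.4] [ 96.9 175.8] 7.49 z 28.3
wrist duct 8003 [597.9 -52.1] [ 66.2 320.1] 7.52 z 43.2
wrist plate 16523 [ 519.9 -111.4] [522.7 239.7] 89.95 z 3.1
wrist lnose 1623 [499.4 317.6] [38.8 52.4] 84.89 z 59.8
wrist lshould 971 [499.2 316.5] [36.4 87.2] 85.03 z 42.9
wrist mat 21885 [513.6 311.8] [223.6 227.1] 89.99 z -0.0
top nose 585 [ 541.2 -146.9] [52.1 91. ] 7.35 z 78.9
top shoulder 343 [ 541.  -145.7] [87.5 87.9] 7.24 z 61.8
top rail 302 [551.   -1.2] [ 92. 174.] 7.48 z 28.2
top duct 983 [610.9 -47.5] [318.2  69.4] 87.68 z 43.1
top plate 3738 [ 520.1 -327.7] [239.5 955.6] 0.08 z 2.7
top lnose 4519 [495.  599.2] [177.2 597.1] 9.11 z 61.8
top lshould 155 [451.6 408.4] [ 87.8 271.1] 28.82 z 43.3
top mat 12605 [520.2 567.3] [734.6 239.6] 89.99 z 0.8
scene nose 207 [ 486.4 -649.5] [ 223.7 1086.4] 3.39 z 79.2
scene shoulder 155 [ 525.4 -643.3] [1092.3  233.9] 89.32 z 62.4
scene rail 151 [550.5  -7.1] [ 99.9 176.1] 6.24 z 28.2
scene duct 330 [ 611.2 -539.6] [  66.3 1304.9] 0.74 z 43.4
scene plate 1331 [ 520.1 -522.5] [1344.8  238.6] 89.99 z 2.8
scene lnose 4200 [492.4 603.1] [178.5 607.3] 6.91 z 61.6
scene lshould 91 [445.  420.1] [ 86.9 252.2] 28.04 z 42.6
scene mat 5627 [520. 566.] [731.9 239.8] 89.98 z 0.4
```

```bash
python3 - <<'E'
from h import *
print(togo(np.array([.5095,.317,.12]),down(-5.1)))
print(togo(np.array([.5095,.317,.047]),down(-5.1)))
E
```

```text
(array([-0.82  , -0.2595,  0.3978]), array([ 0.0009, -0.0004,  0.1392]))
(array([-0.8201, -0.2597,  0.5803]), array([ 0.0009, -0.0004,  0.1392]))
```

```bash
python3 -m creep '-0.82 -0.26 0.25 0 0 0.139 0;-0.82 -0.26 0.25 0 0 0.139 0;-0.82 -0.26 0.25 0 0 0.139 0;-0.82 -0.26 0.25 0 0 0.139 0;-0.82 -0.26 0.25 0 0 0.139 0;-0.82 -0.26 0.25 0 0 0.139 0;-0.82 -0.26 0.25 0 0 0.139 0;-0.82 -0.26 0.25 0 0 0.139 0'; python3 - <<'E'
from h import *
from fit import go
c=camera_params("wrist"); e,r,s=tool(); p,D=snapshot("wrist"); cv2.imwrite("pics/w2.png",p[:,:,::-1])
go(cloud(c,D),"w2")
print(togo(np.array([.5095,.317,.047]),down(-5.1)))
E
```

```text
clock: 2.52
eef_pos: [0.511, 0.3148, 0.1795]
tcp_rot: [-0.001, -0.674, 0.739, -0.0]
force: [-0.5, -0.7, 0.1]
gripper_width: 0.999
w2 rail 1370 [559.   38.7] [119.8  75.4] 7.55 z 28.4
w2 duct 3514 [600.5  68.4] [30.  84.3] 7.41 z 43.4
w2 plate 13035 [520.   49.4] [239.9 201. ] 0.06 z 3.3
w2 lnose 3886 [470.1 472.6] [330.1 177.6] 77.93 z 60.5
w2 lshould 927 [450.2 381.9] [ 84.6 242.8] 37.9 z 43.1
w2 mat 71358 [520.  436.1] [240.  472.1] 0.0 z 0.1
(array([-0.006 ,  0.0046,  0.3327]), array([ 0.    , -0.0008, -0.0022]))
```

View pics/w2.png

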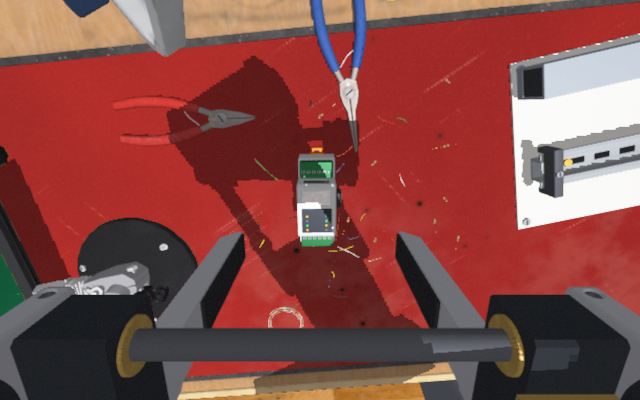

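The view shows the module at (317,200) midway between the fingers, with its orange foot at (317,147) on the far side, its plug at (339,195) and the pliers' tip at (357,150). Next I'll fit the module alone.

```bash
python3 - <<'E'
from h import *
from fit import rect
c=camera_params("wrist"); p,D=snapshot("wrist"); P=cloud(c,D)
b=(P[...,0]>.43)&(P[...,0]<.57)&(P[...,1]>.27)&(P[...,1]<.36)
for z in (.060,.043):
    q=P[b&(abs(P[...,2]-z)<.003)]; print(len(q),*rect(q),np.median(q[:,2]))
print(tool()[0])
E
```

```text
2025 [499.7 318.3] [36.1 52.1] 84.79 0.06023843539335413
939 [499.5 317.9] [35.6 87.7] 86.11 0.04311868839150394
[0.51120413 0.3146557  0.18038771]
```

```bash
python3 -m creep '0 0 0.15 0 0 0 0;0 0 0.28 0 0 0 0;0 0 0.32 0 0 0 0;0 0 0.332 0 0 0 0;0 0 0.332 0 0 0 0'; python3 - <<'E'
from h import *
print(togo(np.array([.5096,.3173,.047]),down(-5.1)))
E
```

```text
clock: 3.25
eef_pos: [0.5123, 0.317, 0.0488]
tcp_rot: [0.002, -0.674, 0.739, -0.001]
force: [0.8, 0.4, 1.0]
gripper_width: 0.998
(array([-0.0002,  0.0069,  0.0045]), array([-0.0018,  0.001 , -0.0014]))
```

```bash
python3 -m creep '0 0.004 0.004 0 0 0 0;0 0.004 0.004 0 0 0 1;0 0.004 0.004 0 0 0 1;0 0.004 0.004 0 0 0 1;0 0.004 0.004 0 0 0 1;0 0.004 0.004 0 0 0 1' 50; python3 - <<'E'
from h import *
print(togo(np.array([.5096,.3173,.047]),down(-5.1)))
E
```

```text
clock: 4.0
eef_pos: [0.5093, 0.3169, 0.0454]
tcp_rot: [-0.0, -0.674, 0.738, -0.0]
force: [-0.1, 0.6, 0.5]
gripper_width: 0.505
(array([-0.0012, -0.0007, -0.0041]), array([ 0.0001, -0.0001, -0.001 ]))
```

```bash
python3 -m creep '0 0 0 0 0 0 1;0 0 0 0 0 0 1;0 0 0 0 0 0 1'; python3 -m creep '0 0 -0.08 0 0 0 1;0 0 -0.2 0 0 0 1;0 0 -0.3 0 0 0 1;0 0 -0.35 0 0 0 1;0 0 -0.35 0 0 0 1'; python3 - <<'E'
from h import *
from fit import rect
c=camera_params("wrist");e,r,s=tool(); p,D=snapshot("wrist"); cv2.imwrite("pics/w3.png",p[:,:,::-1])
P=cloud(c,D); Q=r.inv().apply((P-e).reshape(-1,3)).reshape(P.shape)  # tool frame
b=(abs(Q[...,0])<.03)&(abs(Q[...,1])<.06)
import numpy as np
h=np.histogram(Q[b][:,2],bins=np.arange(-.03,.06,.004)); print(h)
for z in np.arange(-.02,.0,.004):
    q=Q[b&(abs(Q[...,2]-z)<.003)]
    if len(q)>100: print(z,len(q),*rect(q),np.median(q[:,2]))
print(e,r.as_quat(),s["force"],s["wrist_torque"])
E
```

```text
clock: 4.38
eef_pos: [0.5095, 0.3171, 0.0454]
tcp_rot: [0.0, -0.674, 0.738, 0.0]
force: [0.6, 1.9, -0.4]
gripper_width: 0.382
clock: 5.0
eef_pos: [0.5099, 0.317, 0.1866]
tcp_rot: [0.001, -0.674, 0.738, -0.001]
force: [-0.7, -0.1, -2.5]
gripper_width: 0.38
(array([ 288,  285,  265, 5064, 1097,  372,  334,  798, 1480,  326,  259,
        386,  142,  105,   99,   88,  101,  268,   33,    0,    0,    0]), array([-0.03 , -0.026, -0.022, -0.018, -0.014, -0.01 , -0.006, -0.002,
        0.002,  0.006,  0.01 ,  0.014,  0.018,  0.022,  0.026,  0.03 ,
        0.034,  0.038,  0.042,  0.046,  0.05 ,  0.054,  0.058]))
-0.02 391 [0.3 5.3] [31.7 59.2] 89.89 -0.020093909724222165
-0.016 5818 [0.1 7.3] [59.  48.3] 0.94 -0.014803041837508128
-0.012 4132 [0.3 7.3] [59.1 48.3] 0.23 -0.014415083304047633
-0.008 562 [  0.4 -12.4] [ 9.2 59.1] 89.95 -0.008105957162074726
-0.004 502 [  0.3 -12.7] [ 8.7 58.9] 88.28 -0.004089636613414353
[0.50986157 0.31701012 0.18661777] [-6.74370134e-01  7.38392368e-01 -5.51614367e-04  1.15294594e-03] [-0.69900003 -0.11498181 -2.52941185] [ 0.0335316  -0.04834809 -0.01116592]
```

View pics/w3.png

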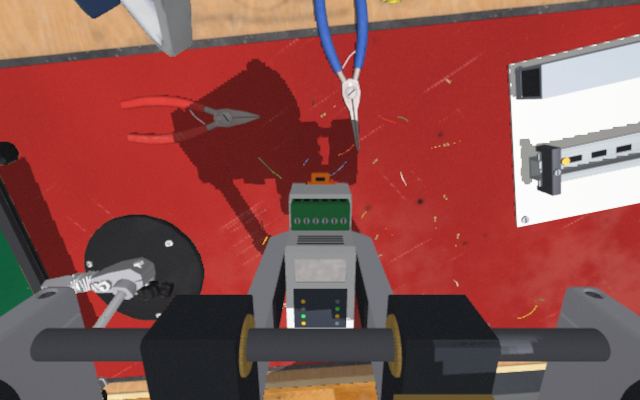

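Module is gripped, upright between the pads at about (320,265), with the orange tab at (320,178) clear in front.

```bash
cat >> h.py <<'E'
PL=np.array([.5295,-.060,0]); YAW=7.5
O_t=np.array([0,.0097,.0454])      # module origin in tool frame
def place(x,y,z,th,pt=(-14.9,0,3)):
    "plate-frame (mm) place of module point pt at tilt th -> TCP pos, rot"
    Rw=down(YAW,th); M=R.from_euler('z',YAW,degrees=True)*R.from_euler('y',-th,degrees=True)
    o=PL+R.from_euler('z',YAW,degrees=True).apply(np.array([x,y,z])/1e3)-M.apply(np.array(pt)/1e3)
    return o-Rw.apply(O_t),Rw
def where(th_known=None):
    "module origin and hook tip in plate frame (mm), tilt, yaw error from measured tool pose"
    e,r,s=tool(); Y=R.from_euler('z',-YAW,degrees=True)
    M=r*down(0).inv(); o=e+r.apply(O_t)
    f=lambda p:np.round(Y.apply(o+M.apply(np.array(p)/1e3)-PL)*1e3,2)
    eu=(Y*M).as_euler('zyx',degrees=True)
    return f((0,0,0)),f((-14.9,0,3)),np.round([-eu[1],eu[0],eu[2]],2),np.round(Y.apply(s["force"]),1),np.round(s["clock"],2)
E
python3 - <<'E'
from h import *
import pickle
c,e,r=pickle.load(open("pics/w1.pkl","rb")); P=cloud(c,np.load("pics/w1.npy"))
Q=R.from_euler('z',-YAW,degrees=True).apply((P-PL).reshape(-1,3)).reshape(P.shape)*1e3
for y0 in range(-30,120,20):
    m=(Q[...,1]>y0)&(Q[...,1]<y0+20)&(abs(Q[...,0])<25)&(abs(Q[...,2]-28)<1.2)
    x=Q[m][:,0]; print(y0,m.sum(),np.round(np.percentile(x,[1,3,97,99]),1),np.round(np.median(Q[m][:,2]),1))
m=(abs(Q[...,2]-79)<3)&(abs(Q[...,0])<32)&(Q[...,1]<0);print("nose y",np.percentile(Q[m][:,1],[.5,1,99,99.5]),np.percentile(Q[m][:,0],[.5,1,99,99.5]))
print(togo(*place(-35,25,60,18)))
E
```

```text
-30 185 [-17.1 -17.1  16.8  16.8] 28.2
-10 199 [-17.1 -17.1  16.8  16.8] 28.2
10 196 [-17.2 -17.1  16.8  16.8] 28.2
30 185 [-17.1 -17.1  16.7  16.8] 28.2
50 179 [-17.2 -17.1  16.7  16.7] 28.2
70 190 [-17.2 -17.1  16.7  16.7] 28.2
90 177 [-17.2 -17.1  16.7  16.7] 28.2
110 187 [-17.2 -17.2  16.7  16.7] 28.1
nose y [-134.29492775 -133.87417842  -45.12886195  -44.8809635 ] [-25.72062055 -25.67439299  25.4725946   25.49015317]
(array([ 0.8854, -0.0624,  0.1933]), array([ 0.1995, -0.0225, -0.1398]))
```

```bash
python3 -m creep '0.885 -0.062 0.1 0.2 -0.022 -0.14 1;0.885 -0.062 0.1 0.2 -0.022 -0.14 1;0.885 -0.062 0.1 0.2 -0.022 -0.14 1;0.885 -0.062 0.1 0.2 -0.022 -0.14 1;0.885 -0.062 0.15 0.2 -0.022 -0.14 1;0.885 -0.062 0.19 0.2 -0.022 -0.14 1;0.885 -0.062 0.19 0.2 -0.022 -0.14 1;0.885 -0.062 0.19 0.2 -0.022 -0.14 1'; python3 -c "
from h import *
print(where()); print(togo(*place(-24,25,24.5,18)))"
```

```text
clock: 6.05
eef_pos: [0.5007, -0.0375, 0.1082]
tcp_rot: [-0.117, 0.742, -0.652, 0.102]
force: [-0.6, 0.0, -2.8]
gripper_width: 0.379
(array([-20.9 ,  26.12,  61.98]), array([-36.  ,  26.13,  60.26]), array([17.89, -0.03,  0.06]), array([-0.6,  0.1, -2.8]), np.float64(6.05))
(array([ 0.0028, -0.0009,  0.0942]), array([ 0.0013,  0.0007, -0.0006]))
```

```bash
python3 -m creep '0.003 -0.001 0.05 0 0 0 1;0.003 -0.001 0.08 0 0 0 1;0.003 -0.001 0.094 0 0 0 1;0.003 -0.001 0.094 0 0 0 1'; python3 -c "
from h import *
print(where()); print(togo(*place(-24,25,24.5,18)));print(togo(*place(-13.8,25,24.5,18)))"
```

```text
clock: 6.55
eef_pos: [0.514, -0.0367, 0.0736]
tcp_rot: [-0.118, 0.743, -0.651, 0.103]
force: [0.4, 0.0, -2.6]
gripper_width: 0.379
(array([-7.5 , 25.08, 27.47]), array([-22.6 ,  25.06,  25.71]), array([18.04,  0.09,  0.02]), array([ 0.4, -0. , -2.6]), np.float64(6.55))
(array([0.0002, 0.0042, 0.0018]), array([-0.0004,  0.0002,  0.001 ]))
(array([ 0.0002, -0.0201,  0.0097]), array([-0.0004,  0.0002,  0.001 ]))
```

```bash
python3 -m creep '0 0 0 0 0 0 1;0 0 0 0 0 0 1'; python3 -c "
from h import *
print(where()); print(togo(*place(-24,25,24.5,18)));print(togo(*place(-13.8,25,24.5,18)))
c=camera_params('scene');p,D=snapshot('scene');u,v=proj(c,PL+[0,.03,.05]).astype(int);print(u,v)
cv2.imwrite('pics/s1.png',cv2.resize(p[v-45:v+45,u-60:u+60,::-1],None,fx=6,fy=6,interpolation=cv2.INTER_CUBIC))"
```

```text
clock: 6.8
eef_pos: [0.5143, -0.0376, 0.0743]
tcp_rot: [-0.118, 0.743, -0.651, 0.104]
force: [-0.7, -1.5, -2.1]
gripper_width: 0.381
(array([-7.25, 24.14, 28.17]), array([-22.34,  24.14,  26.39]), array([ 1.812e+01,  1.000e-02, -5.000e-02]), array([-0.9, -1.4, -2.1]), np.float64(6.8))
(array([-0.002 ,  0.0052,  0.0033]), array([-0.0013, -0.0005,  0.0003]))
(array([-0.002 , -0.019 ,  0.0113]), array([-0.0013, -0.0005,  0.0003]))
328 199
```

```bash
python3 -m creep '-0.001 0.001 0.004 0 0 0 1;-0.001 0.001 0.004 0 0 0 1'; python3 -c "
from h import *
print(where());print(togo(*place(-13.8,25,24.5,18)))"; python3 -m creep '0 0 0 0 0 0 1'; python3 -c "
from h import *
print(where());print(togo(*place(-13.8,25,24.5,18)))"
```

```text
clock: 7.1
eef_pos: [0.514, -0.0372, 0.0721]
tcp_rot: [-0.118, 0.743, -0.651, 0.104]
force: [0.0, -0.2, -2.0]
gripper_width: 0.378
(array([-7.54, 24.63, 25.96]), array([-22.64,  24.63,  24.19]), array([18.06, -0.  , -0.02]), array([-0. , -0.2, -2. ]), np.float64(7.1))
(array([-0.0009, -0.0214,  0.0062]), array([-0.0007, -0.0002,  0.0001]))
clock: 7.22
eef_pos: [0.5141, -0.0372, 0.0722]
tcp_rot: [-0.118, 0.743, -0.651, 0.104]
force: [0.1, -0.4, -2.4]
gripper_width: 0.38
(array([-7.41, 24.59, 26.02]), array([-22.5 ,  24.59,  24.25]), array([18.07,  0.  , -0.03]), array([ 0. , -0.4, -2.4]), np.float64(7.22))
(array([-0.001 , -0.021 ,  0.0062]), array([-0.0008, -0.0003,  0.0001]))
```

```bash
python3 -m creep '0 -0.006 0.0018 0 0 0 1;0 -0.012 0.0036 0 0 0 1;0 -0.012 0.0036 0 0 0 1'; python3 -c "
from h import *
print(where());print(togo(*place(-13.8,25,24.5,18)))"
```

```text
clock: 7.6
eef_pos: [0.5195, -0.0365, 0.0724]
tcp_rot: [-0.118, 0.743, -0.651, 0.104]
force: [-0.1, -0.9, -2.7]
gripper_width: 0.379
(array([-1.94, 24.56, 26.24]), array([-17.04,  24.55,  24.47]), array([ 1.809e+01,  1.000e-02, -3.000e-02]), array([-0.2, -0.8, -2.7]), np.float64(7.6))
(array([-0.001 , -0.0079,  0.0025]), array([-0.001 , -0.0003,  0.0003]))
```

No contact yet, so the tip is at the lip edge at the right height. I'll continue in.

```bash
python3 -m creep '0 -0.004 0.0012 0 0 0 1;0 -0.008 0.0025 0 0 0 1;0 -0.008 0.0025 0 0 0 1'; python3 -c "
from h import *
print(where())"; python3 -m creep '0 -0.0015 0.0005 0 0 0 1;0 -0.0025 0.0008 0 0 0 1;0 -0.0025 0.0008 0 0 0 1'; python3 -c "
from h import *
print(where())"
```

```text
clock: 7.98
eef_pos: [0.5227, -0.0361, 0.0724]
tcp_rot: [-0.118, 0.743, -0.651, 0.104]
force: [0.6, 0.2, -2.7]
gripper_width: 0.379
(array([ 1.21, 24.61, 26.25]), array([-13.89,  24.6 ,  24.48]), array([18.08,  0.02, -0.03]), array([ 0.6,  0.2, -2.7]), np.float64(7.98))
clock: 8.35
eef_pos: [0.5234, -0.0359, 0.0723]
tcp_rot: [-0.118, 0.743, -0.651, 0.104]
force: [0.7, 0.3, -2.7]
gripper_width: 0.382
(array([ 1.95, 24.7 , 26.17]), array([-13.14,  24.69,  24.4 ]), array([ 1.806e+01,  1.000e-02, -2.000e-02]), array([ 0.7,  0.2, -2.7]), np.float64(8.35))
```

```bash
python3 -m creep '0 -0.0007 -0.0024 0 0 0 1;0 -0.0015 -0.0048 0 0 0 1;0 -0.0015 -0.0048 0 0 0 1'; python3 -c "
from h import *
print(where())"
```

```text
clock: 8.72
eef_pos: [0.523, -0.0358, 0.0739]
tcp_rot: [-0.118, 0.743, -0.651, 0.103]
force: [0.8, 0.3, -8.6]
gripper_width: 0.379
(array([ 1.49, 24.83, 27.68]), array([-13.61,  24.83,  25.92]), array([18.01,  0.02, -0.  ]), array([ 0.8,  0.2, -8.6]), np.float64(8.72))
```

```bash
python3 -c "
from h import *
for th in (18,14,10,7,4): print(th,*togo(*place(-18.4,24.8,28.4,th,(-18.25,0,9))))"
```

```text
18 [0.0001 0.0011 0.0054] [-0.0001 -0.      0.0002]
14 [ 0.0001 -0.0051  0.0105] [-0.0445 -0.      0.0002]
10 [ 0.0001 -0.0109  0.016 ] [-0.0889 -0.      0.0002]
7 [ 0.0001 -0.015   0.0204] [-0.1223 -0.      0.0002]
4 [ 0.0001 -0.0188  0.025 ] [-0.1556 -0.      0.0002]
```

```bash
python3 -m creep '0 0.001 0.0054 0 0 0 1;0 -0.002 0.008 -0.022 0 0 1;0 -0.005 0.0105 -0.0445 0 0 1;0 -0.008 0.013 -0.066 0 0 1;0 -0.011 0.016 -0.089 0 0 1;0 -0.011 0.016 -0.089 0 0 1'; python3 -c "
from h import *
e,r,s=tool();print(where(),s['wrist_torque'])
for th in (10,7,4,2,0): print(th,*togo(*place(-18.3,24.8,28.2,th,(-18.25,0,9))))"
```

```text
clock: 9.48
eef_pos: [0.5298, -0.0351, 0.0696]
tcp_rot: [-0.066, 0.749, -0.656, 0.058]
force: [-1.5, -1.2, -2.4]
gripper_width: 0.38
(array([ 1.93, 24.66, 23.22]), array([-13.27,  24.64,  23.57]), array([10.05,  0.06, -0.02]), array([-1.7, -1. , -2.4]), np.float64(9.48)) [-0.12703874  0.42344414 -0.00589031]
10 [-0.0003  0.0019  0.0015] [-0.0005 -0.0003  0.0007]
7 [-0.0003 -0.0028  0.0053] [-0.0339 -0.0003  0.0007]
4 [-0.0003 -0.0072  0.0093] [-0.0672 -0.0003  0.0007]
2 [-0.0003 -0.0101  0.0121] [-0.0894 -0.0003  0.0007]
0 [-0.0003 -0.0128  0.015 ] [-0.1116 -0.0003  0.0007]
```

```bash
python3 -m creep '0 0.001 0.002 0 0 0 1;0 -0.003 0.0053 -0.034 0 0 1;0 -0.005 0.0073 -0.05 0 0 1;0 -0.0072 0.0093 -0.067 0 0 1;0 -0.0072 0.0093 -0.067 0 0 1'; python3 -c "
from h import *
e,r,s=tool();print(where(),s['wrist_torque'],s['gripper_width'])
for th in (4,2,0): print(th,*togo(*place(-18.25,24.8,28.0,th,(-18.25,0,9))))"
```

```text
clock: 10.1
eef_pos: [0.5342, -0.0347, 0.067]
tcp_rot: [-0.027, 0.751, -0.659, 0.024]
force: [1.0, 0.5, 2.2]
gripper_width: 0.379
(array([ 1.57, 24.46, 20.98]), array([-13.51,  24.45,  22.9 ]), array([ 4.13,  0.02, -0.05]), array([1.1, 0.4, 2.2]), np.float64(10.1)) [ 0.12560132 -0.04672028  0.01086023] 0.37943955709948113
4 [-0.0007  0.0023  0.0016] [-0.0015 -0.0006  0.0003]
2 [-0.0007 -0.0008  0.0041] [-0.0237 -0.0006  0.0003]
0 [-0.0007 -0.0038  0.0067] [-0.0459 -0.0006  0.0003]
```

```bash
python3 -m creep '0 -0.001 0.004 -0.022 0 0 1;0 -0.003 0.0065 -0.045 0 0 1;0 -0.003 0.009 -0.05 0 0 1;0 -0.003 0.009 -0.05 0 0 1'; python3 -c "
from h import *
e,r,s=tool();print(where(),s['wrist_torque'],s['gripper_width'])"
```

```text
clock: 10.6
eef_pos: [0.5364, -0.0345, 0.0644]
tcp_rot: [0.002, 0.752, -0.659, -0.001]
force: [-0.1, 0.3, 8.7]
gripper_width: 0.38
(array([ 0.24, 24.35, 19.02]), array([-14.64,  24.35,  22.08]), array([-0.23,  0.01, -0.07]), array([-0. ,  0.3,  8.7]), np.float64(10.6)) [ 0.25034475 -0.03966992  0.05746438] 0.38015382531320896
```

```bash
python3 -m creep '0 0 0.004 0 0 0 1;0 0 0.007 -0.005 0 0 1;0 0 0.007 -0.005 0 0 1'; python3 -c "
from h import *
e,r,s=tool();print(where(),s['wrist_torque'],s['gripper_width'])"; python3 -m creep '0 0 0 0 0 0 1;0 0 -0.006 0.005 0 0 1;0 0 -0.009 0.01 0 0 1;0 0 -0.009 0.01 0 0 1'; python3 -c "
from h import *
e,r,s=tool();print(where(),s['wrist_torque'],s['gripper_width'])"
```

```text
clock: 10.98
eef_pos: [0.5366, -0.0345, 0.0643]
tcp_rot: [0.004, 0.752, -0.659, -0.003]
force: [-3.8, 2.5, 26.7]
gripper_width: 0.379
(array([ 0.21, 24.33, 19.03]), array([-14.66,  24.33,  22.18]), array([-0.58,  0.  , -0.09]), array([-3.4,  2.9, 26.7]), np.float64(10.98)) [0.44038755 0.77348574 0.05742246] 0.37909389739279176
clock: 11.48
eef_pos: [0.5358, -0.0346, 0.0644]
tcp_rot: [-0.001, 0.752, -0.659, 0.001]
force: [2.5, 1.2, 6.8]
gripper_width: 0.378
(array([1.000e-02, 2.433e+01, 1.900e+01]), array([-14.9 ,  24.33,  21.96]), array([ 0.16, -0.  , -0.06]), array([2.6, 0.8, 6.8]), np.float64(11.48)) [ 0.22963474 -0.27399836  0.00742676] 0.3778610158912558
```

```bash
python3 -m creep '0 0 -0.003 0 0 0 1;0 0 -0.006 0 0 0 1;0 0 -0.006 0 0 0 1'; python3 -c "
from h import *
e,r,s=tool();print(where(),s['wrist_torque'],s['gripper_width'])"
```

```text
clock: 11.85
eef_pos: [0.5354, -0.0346, 0.0653]
tcp_rot: [-0.0, 0.752, -0.659, 0.001]
force: [6.3, -0.0, -7.0]
gripper_width: 0.376
(array([-0.51, 24.43, 19.91]), array([-15.41,  24.43,  22.9 ]), array([ 0.05,  0.  , -0.04]), array([ 6.2, -0.8, -7. ]), np.float64(11.85)) [ 0.0939271  -1.17485054 -0.02573468] 0.37602049448632674
```

```bash
python3 -m creep '0 0 0.004 0 0 0 1;0 0 0.004 0 0 0 0.35;0 0 0.004 0 0 0 0.35;0 0 0.004 0 0 0 0.35' ; python3 -m creep '0 0 0 0 0 0 0.35;0 0 -0.1 0 0 0 0.35;0 0 -0.2 0 0 0 0.35;0 0 -0.2 0 0 0 1;0 0 -0.2 0 0 0 1;0 0 -0.2 0 0 0 1'; python3 - <<'E'
from h import *
c=camera_params("wrist"); p,D=snapshot("wrist"); cv2.imwrite("pics/w4.png",p[:,:,::-1])
P=cloud(c,D); Y=R.from_euler('z',-YAW,degrees=True)
Q=Y.apply((P-PL).reshape(-1,3)).reshape(P.shape)*1e3
for z in (79,62):
    m=(abs(Q[...,2]-z)<3)&(abs(Q[...,0])<50)&(Q[...,1]>-20)&(Q[...,1]<60); q=Q[m]
    print(z,len(q),np.round(np.percentile(q,[1,50,99],axis=0),1).tolist())
e,r,s=tool(); print(e,s["force"])
print(togo(PL+Y.inv().apply([0,.062,.15]),down(YAW)))
E
```

```text
clock: 12.35
eef_pos: [0.5335, -0.0344, 0.0644]
tcp_rot: [0.001, 0.752, -0.659, -0.001]
force: [0.2, -1.0, -1.4]
gripper_width: 0.643
clock: 13.1
eef_pos: [0.5334, -0.0342, 0.1432]
tcp_rot: [0.001, 0.752, -0.659, -0.001]
force: [0.1, 0.1, -0.3]
gripper_width: 0.366
79 3014 [[-26.7, 6.1, 76.5], [1.5, 23.9, 79.2], [25.1, 41.2, 80.8]]
62 1268 [[-43.4, 8.2, 59.5], [31.3, 23.8, 62.2], [42.7, 39.4, 63.8]]
[ 0.5334971  -0.0342326   0.14317505] [-0.33564491 -0.21062736 -0.39445219]
(array([-0.0924,  0.0184, -0.017 ]), array([0.002 , 0.0003, 0.0001]))
```

View pics/w4.png

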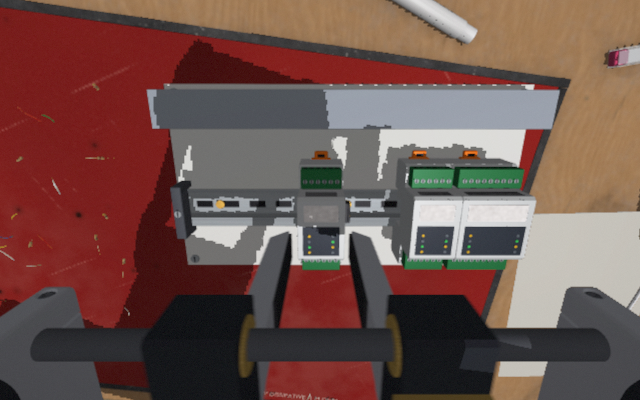

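The module sits level on the rail at (321,215): nose top at z = 79.2 mm, shoulders at 62.2, same as its neighbours. Next, the push from its +y side with shut fingers.

```bash
python3 -m creep '-0.092 0.018 -0.015 0 0 0 1;-0.092 0.018 -0.015 0 0 0 1;-0.092 0.018 0.1 0 0 0 1;-0.092 0.018 0.217 0 0 0 1;-0.092 0.018 0.217 0 0 0 1;-0.092 0.018 0.217 0 0 0 1'; python3 - <<'E'
from h import *
Y=R.from_euler('z',-YAW,degrees=True); e,r,s=tool(); print(Y.apply(e-PL)*1e3,s["gripper_width"],s["force"])
print(togo(PL+Y.inv().apply([0,.062,.056]),down(YAW)))
print(togo(PL+Y.inv().apply([0,.012,.056]),down(YAW)))
E
```

```text
clock: 13.9
eef_pos: [0.5236, 0.0006, 0.0586]
tcp_rot: [0.0, 0.752, -0.659, 0.001]
force: [-0.0, 0.5, -0.0]
gripper_width: 0.0
[ 2.09108203 60.80343754 58.57530973] 7.869053190916326e-05 [-0.03131272  0.50346507 -0.01770804]
(array([-0.003 ,  0.0052,  0.0064]), array([-0.0006, -0.0007,  0.    ]))
(array([0.122 , 0.0052, 0.0066]), array([-0.0006, -0.0007,  0.    ]))
```

```bash
python3 -m creep '0.01 0.004 0.006 0 0 0 1;0.03 0.005 0.006 0 0 0 1;0.05 0.005 0.006 0 0 0 1;0.07 0.005 0.006 0 0 0 1;0.09 0.005 0.006 0 0 0 1;0.11 0.005 0.006 0 0 0 1;0.12 0.005 0.006 0 0 0 1;0.12 0.005 0.006 0 0 0 1'; python3 - <<'E'
from h import *
Y=R.from_euler('z',-YAW,degrees=True); e,r,s=tool(); print(Y.apply(e-PL)*1e3,s["gripper_width"],Y.apply(s["force"]),s["wrist_torque"])
print(togo(PL+Y.inv().apply([0,.004,.056]),down(YAW)))
E
```

```text
clock: 14.9
eef_pos: [0.5266, -0.0476, 0.0551]
tcp_rot: [0.001, 0.752, -0.659, 0.0]
force: [0.8, 0.2, 0.1]
gripper_width: 0.006
[-1.2703607  12.67066292 55.12045656] 0.006258338146047037 [0.77872066 0.13575822 0.11646476] [ 0.12607053 -0.04383739  0.00856159]
(array([ 0.0217, -0.0032, -0.0022]), array([ 0.0008, -0.0009,  0.0002]))
```

```bash
python3 -m creep '0.006 0 0 0 0 0 1;0.012 0 0 0 0 0 1;0.018 0 0 0 0 0 1;0.024 0 0 0 0 0 1;0.024 0 0 0 0 0 1'; python3 - <<'E'
from h import *
Y=R.from_euler('z',-YAW,degrees=True); e,r,s=tool(); print(Y.apply(e-PL)*1e3,s["gripper_width"],Y.apply(s["force"]),s["wrist_torque"])
c=camera_params("wrist"); p,D=snapshot("wrist"); cv2.imwrite("pics/w5.png",p[:,:,::-1])
Q=Y.apply((cloud(c,D)-PL).reshape(-1,3)).reshape(D.shape+(3,))*1e3
for y0 in (20,24,28,32,36):   # nose-top and shoulder y edges
    m=(abs(Q[...,2]-62)<2.5)&(Q[...,0]>y0)&(Q[...,0]<y0+4)&(Q[...,1]<60); q=np.sort(Q[m][:,1]); g=np.diff(q); i=np.argsort(g)[-3:]
    print(y0,len(q),q[[0,-1]] if len(q) else 0,[(round(float(q[k]),1),round(float(g[k]),1)) for k in i])
E
```

```text
clock: 15.52
eef_pos: [0.5276, -0.0558, 0.0552]
tcp_rot: [0.0, 0.752, -0.659, -0.001]
force: [-0.0, 4.7, -1.2]
gripper_width: 0.002
[-1.30334885  4.38348325 55.15011529] 0.002006365756017489 [ 0.60353154  4.70552923 -1.18378231] [ 0.71175576  0.01564938 -0.04505289]
20 7 [-8.98243738 -8.92994309] [(-9.0, 0.0), (-8.9, 0.0), (-9.0, 0.0)]
24 912 [-134.88374528   -8.9105332 ] [(-122.8, 0.8), (-124.4, 0.8), (-134.9, 1.0)]
28 1662 [-133.50580063  -10.85780536] [(-132.2, 0.7), (-82.7, 3.7), (-46.7, 4.1)]
32 1740 [-133.54668423  -10.90800016] [(-133.5, 0.5), (-82.0, 3.0), (-46.5, 3.9)]
36 1790 [-132.74593781  -10.80539743] [(-94.3, 0.4), (-82.4, 3.3), (-46.7, 3.9)]
```

View pics/w5.png

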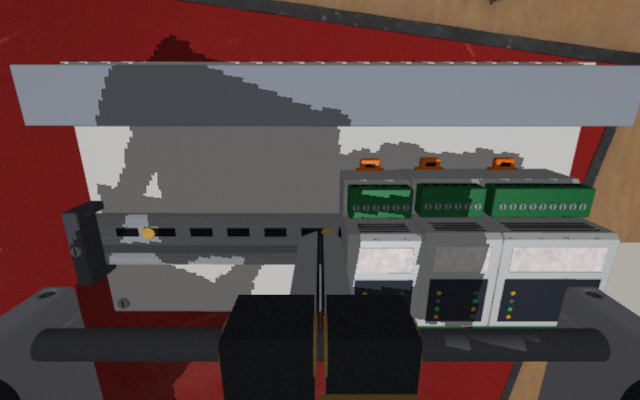

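The three modules now look side by side, with the nose boundary at (418,270) almost closed. The shoulder gap is 3.9–4.1 mm against 3.0–3.7 mm for the touching pair, so I'll push home until the force rises.

```bash
for i in 1; do python3 -m creep '0.003 0 0 0 0 0 1;0.006 0 0 0 0 0 1;0.006 0 0 0 0 0 1'; done; cat > st.py <<'E'
from h import *
Y=R.from_euler('z',-YAW,degrees=True); e,r,s=tool(); print(np.round(Y.apply(e-PL)*1e3,2),np.round(Y.apply(s["force"]),1),np.round(s["wrist_torque"],2),s["clock"])
E
python3 st.py;  python3 -m creep '0.003 0 0 0 0 0 1;0.005 0 0 0 0 0 1;0.005 0 0 0 0 0 1'; python3 st.py
```

```text
clock: 15.95
eef_pos: [0.5276, -0.0558, 0.0552]
tcp_rot: [-0.001, 0.751, -0.66, -0.002]
force: [1.0, 12.1, 0.1]
gripper_width: -0.001
[-1.3   4.4  55.19] [ 2.6 11.8  0.1] [ 1.75 -0.02  0.07] 15.95
clock: 16.32
eef_pos: [0.5276, -0.0558, 0.0552]
tcp_rot: [-0.002, 0.751, -0.66, -0.003]
force: [0.0, 16.8, 1.7]
gripper_width: 0.004
[-1.32  4.41 55.17] [ 2.2 16.6  1.7] [ 2.65 -0.06  0.06] 16.325
```

```bash
python3 -m creep '0.006 0 0 0 0 0 1;0.012 0 0 0 0 0 1;0.015 0 0 0 0 0 1;0.015 0 0 0 0 0 1'; python3 st.py
```

```text
clock: 16.82
eef_pos: [0.5276, -0.0557, 0.0552]
tcp_rot: [-0.006, 0.75, -0.662, -0.008]
force: [0.9, 34.1, 5.5]
gripper_width: 0.003
[-1.34  4.47 55.24] [ 5.3 33.7  5.5] [ 5.28 -0.15  0.17] 16.825
```

It's against a hard stop: no travel between 5 N and 34 N. I'll back off, lift clear and check.

```bash
python3 -m creep '-0.03 0 0 0 0 0 1;-0.05 0 0 0 0 0 1;-0.05 0 0 0 0 0 1;-0.05 0 -0.12 0 0 0 1;-0.0 0.1 -0.27 0 0 0 1;0.1 0.2 -0.35 0 0 0 1;0.1 0.25 -0.35 0 0 0 1;0.1 0.25 -0.35 0 0 0 1'; python3 - <<'E'
from h import *
from fit import rect
import st
for k in range(1):
    c=camera_params("wrist"); p,D=snapshot("wrist")
    Q=st.Y.apply((cloud(c,D)-PL).reshape(-1,3)).reshape(D.shape+(3,))*1e3
    for n,z,lim in (("nose",79,30),("shoulder",62,48)):
        m=(abs(Q[...,2]-z)<3)&(abs(Q[...,0])<lim)&(Q[...,1]<50); q=Q[m]
        print(n,len(q),np.round(np.percentile(q,[.5,50,99.5],axis=0),1).tolist(),*rect(q/1e3))
    for x0 in (-20,-10,0,10,30,36):
        z=79 if x0<25 else 62
        m=(abs(Q[...,2]-z)<2.5)&(Q[...,0]>x0)&(Q[...,0]<x0+5)&(Q[...,1]<40); q=np.sort(Q[m][:,1]); g=np.diff(q); i=np.argsort(g)[-3:]
        print(x0,[(round(float(q[k]),1),round(float(g[k]),1)) for k in i],round(float(q[-1]),1))
    u=proj(c,PL+st.Y.inv().apply([0,-.045,.079])).astype(int); print(u)
    y0,x0=max(u[1]-90,0),max(u[0]-120,0)
    cv2.imwrite("pics/w6.png",cv2.resize(p[y0:y0+180,x0:x0+240,::-1],None,fx=3,fy=3,interpolation=cv2.INTER_CUBIC))
E
```

```text
clock: 17.82
eef_pos: [0.4346, -0.1209, 0.1966]
tcp_rot: [0.0, 0.751, -0.661, 0.001]
force: [-0.1, 0.5, -0.0]
gripper_width: 0.006
[-101.99  -48.04  196.58] [-0.   0.5 -0. ] [ 0.07  0.02 -0.01] 17.825
nose 10199 [[-26.1, -134.1, 76.5], [0.3, -71.8, 79.3], [25.2, -9.5, 81.2]] [ -0.6 -72. ] [ 52.1 126.6] 0.19
shoulder 4960 [[-43.9, -132.1, 60.2], [29.1, -71.9, 62.2], [42.8, -11.6, 64.3]] [ -0.5 -71.9] [122.2  87.2] 89.88
-20 [(-49.9, 0.8), (-51.5, 0.8), (-45.7, 1.6)] -8.8
-10 [(-49.9, 0.8), (-50.7, 0.8), (-45.7, 1.6)] -9.2
0 [(-49.1, 0.8), (-49.9, 0.8), (-50.7, 0.8)] -8.8
10 [(-49.1, 0.8), (-54.0, 0.8), (-50.0, 0.8)] -9.4
30 [(-50.1, 0.8), (-82.8, 3.9), (-47.5, 5.0)] -11.1
36 [(-50.9, 0.8), (-82.9, 4.2), (-47.6, 5.0)] -11.5
[313  81]
```

View pics/w6.png

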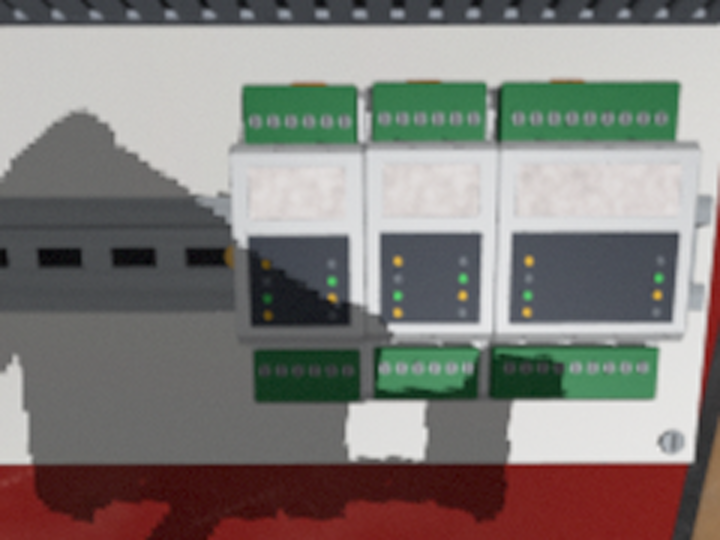

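Final view: the three noses sit flush in one line, with seams at x=365 and x=497 in the crop. The depth spread suggests at most about 0.5 mm extra at the new seam. I'll take one closer look straight above it.

```bash
python3 -m creep '0 0.02 0.15 0 0 0 1;-0.02 0 0.22 0 0 0 1;-0.02 0 0.22 0 0 0 1;-0.02 0 0.22 0 0 0 1'; python3 - <<'E'
from h import *
import st
c=camera_params("wrist"); p,D=snapshot("wrist"); g=cv2.cvtColor(p,cv2.COLOR_RGB2GRAY).astype(np.float32)
# rectified view of nose tops (z=79), 0.1 mm/px: y from 0 to -140 -> columns, x 28..-28 -> rows
ys,xs=np.meshgrid(np.arange(0,-140,-.1),np.arange(28,-28,-.25))
W=PL+st.Y.inv().apply(np.stack([xs,ys,0*xs+79],-1).reshape(-1,3)/1e3)
uv=np.array([proj(c,w) for w in W]).reshape(xs.shape+(2,)).astype(np.float32)
I=cv2.remap(p[:,:,::-1],uv[...,0],uv[...,1],cv2.INTER_CUBIC)
cv2.imwrite("pics/w7.png",cv2.resize(I[:,:900],(800,500)))
G=cv2.cvtColor(I,cv2.COLOR_BGR2GRAY).astype(float)
for x0 in (24,22,0,-20):
    r=G[int((28-x0)/.25)-4:int((28-x0)/.25)+4].mean(0)
    print(x0,"seam1",r[410:500:5].astype(int).tolist(),"seam2",r[770:860:5].astype(int).tolist())
T=np.array(c["camera_from_world"]);print(st.Y.apply(-T[:3,:3].T@T[:3,3]-PL))
Q=st.Y.apply((cloud(c,D)-PL).reshape(-1,3)).reshape(D.shape+(3,))*1e3
for lo,hi in ((-15,-40),(-50,-76),(-84,-130)):
    m=(abs(Q[...,2]-79)<3)&(abs(Q[...,0])<30)&(Q[...,1]<lo)&(Q[...,1]>hi); print(np.round(np.median(Q[m],0),2))
E
```

```text
clock: 18.38
eef_pos: [0.4358, -0.1117, 0.1079]
tcp_rot: [0.0, 0.752, -0.659, 0.001]
force: [-0.9, -0.2, 0.4]
gripper_width: 0.004
[-99.66 -39.02 107.95] [-1.  -0.1  0.4] [0.   0.06 0.01] 18.375
24 seam1 [159, 159, 158, 160, 166, 170, 166, 162, 153, 139, 152, 173, 179, 179, 180, 180, 180, 179] seam2 [179, 178, 179, 179, 179, 179, 177, 167, 146, 138, 162, 177, 177, 171, 169, 170, 171, 174]
22 seam1 [220, 220, 220, 220, 220, 220, 222, 206, 172, 174, 215, 225, 224, 224, 224, 224, 224, 224] seam2 [222, 222, 222, 222, 223, 222, 222, 223, 185, 178, 209, 223, 223, 222, 222, 222, 222, 222]
0 seam1 [148, 217, 233, 231, 231, 232, 232, 227, 188, 190, 218, 231, 231, 230, 231, 231, 213, 149] seam2 [113, 184, 226, 231, 229, 229, 229, 228, 206, 185, 212, 229, 231, 231, 230, 231, 216, 151]
-20 seam1 [161, 230, 240, 237, 237, 237, 238, 229, 196, 198, 229, 237, 235, 235, 235, 240, 218, 158] seam2 [137, 201, 234, 236, 236, 235, 236, 235, 202, 192, 222, 237, 236, 236, 236, 240, 218, 156]
[-0.01475574 -0.03960777  0.26532181]
[  0.58 -27.37  79.24]
[  1.14 -62.95  79.31]
[   1.23 -106.99   79.35]
```

View pics/w7.png

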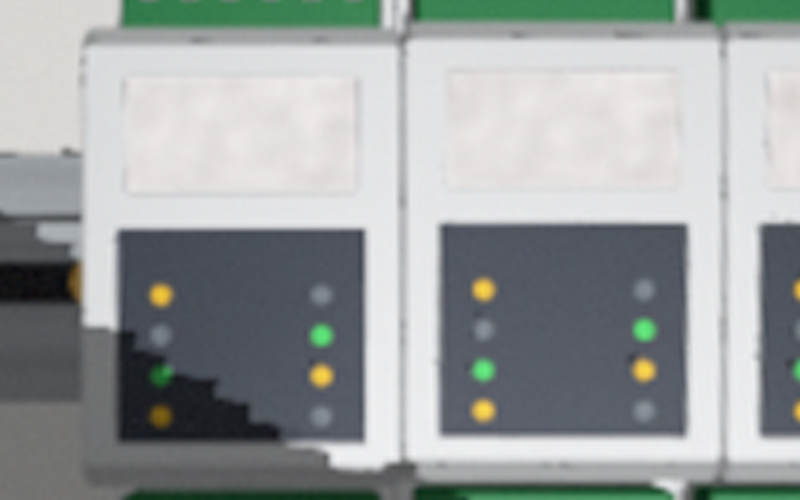

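Both seams look the same. Indicator-light pitch from the new module to its neighbour is about 36.1 mm for a width of 36, and the nose tops agree within 0.1 mm. It's home, so I'm handing in.

```bash
python3 -c "
from h import *
print(arm.finish_job())"
```

```text
the job is handed in; nothing more can be done
None
```

The loose module is clipped on the rail and pushed home against its neighbour. I handed the job in at about 18.4 s on the robot's clock, with the arm clear of everything and the tools untouched.

**What I did**
1. I gripped the module by its flat sides and tilted it 18°. Then I put the hook under the near lip; lifting gently gave about 6 N of extra resistance, so it had caught.
2. I swung the far side down and pressed with 27 N. It stopped dead at the seated height of 19.0 mm.
3. I tested the click with a light pull upward. The module rose only its 0.8–0.9 mm of play, level, and then held.
4. I let go and slid it along the rail with the closed fingers until it stopped hard. It did not move as the push rose from 5 to 34 N.

**Last checks**
- **Level:** its top is within about 0.1 mm of its neighbours' tops.
- **Gap:** the new seam looks the same as the one between the two modules already there. The spacing to the neighbour is about 36.1 mm for a 36 mm module.
- **Where the checks disagreed:** an earlier, coarser depth reading suggested up to 0.5–1 mm extra at the new seam. The close-up and the hard stop did not support that.
- **Small offset:** the module sits about 0.5 mm towards the robot compared with its neighbour. That is within the ±0.75 mm play of the slot on the rail.

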